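Clear the drill-press catch tray into the tote and shut its keeper bar

ROBOT

A 7-joint arm with a two-finger parallel gripper is mounted at the origin on the work surface. World frame = base frame: x ahead of the robot, y to its left, z up, the work surface at z = 0. Lengths are in m, angles in rad, forces in N, time in s.
With the tool pointing down it reaches from about 0.425 to 0.925 m from the base axis. Payload 6.8 kg.
Tool frame: the origin (TCP) lies on the centre line of the jaws, within the pads' length; the fingertips stand 17 mm ahead of it and the grasp point (between the pads) lies 2 mm behind it; z points along the fingers, x is the direction in which the jaws open and shut, and the axes are right-handed (so a half turn about z gives the same grasp; the last joint's range is limited). The gripper opens to 85 mm and grips with 20 to 120 N. Pads are 22 mm wide; open, the fingers measure 114 mm over their backs; the gripper's body (76 mm by 85 mm) begins 54 mm behind the grasp point. The pads swing forward as they close: fully open they stand 13 mm farther back than shut.
Start: joints at [-1.229, 0.477, 0.022, 1.555, -0.011, 1.109, -0.083], TCP at [0.293, 0.608, 0.248] pointing down, gripper open.
Joint ranges: [-2.96, 2.96], [-0.34, 2.1], [-1.41, 1.46], [0.24, 2.44], [-1.37, 4.51], [0.17, 1.92], [-2.96, 2.96]. Speed limits (rad/s): [2.39, 2.39, 3.14, 3.14, 3.14, 3.14, 3.14].

INTERFACE

Orientations are given as a rotation vector (axis times angle).
In Python, from bench import r gives the robot as it stands.
- The arm moves only by the tool arm_command, never from a script. Its argument "increments" is a list of rows, each a list of 3 entries, a list of its own where there are three numbers: the shift along the world's x, y, z in m, then the turn, a rotation vector about the world's x, y, z in rad, then the opening in per cent of the stroke, from 0 (shut) to 100 (fully open). A call has 1 to 10 rows; each row is the pose to reach, as a shift and turn from the pose commanded when the call began; what a row does not reach only later rows make up. A row lasts 1/10 s, in which the tool goes at most 50 mm and 8.59 degrees, less where a joint would pass 70% of its speed; a pose out of reach is approached as far as the arm can. A call with a gripper value outside its range is refused whole. The fingers move at their own pace and stop on an object; "newtons" is the grip in N (left out, the last holds). Time passes only in rows, so rows that repeat a pose let the fingers close. It gives the time, the measured TCP pose, the force and the opening at its end, in the units of the state.
- r.get_obs(): the state, without advancing time (a new reading comes with each control period).
- r.grab_frame(name): name is "side" or "top"; returns the picture (400x640x3 uint8, blue, green, red); there is no depth.
- r.camera_model(name): a dict with "camera_matrix" (3x3 intrinsics, pixels), "D" ([k1, k2, p1, p2, k3] as OpenCV has them; the pictures are not rectified), "camera_from_world" (4x4, takes a point from world to camera coordinates). Camera axes: x right, y down, z forward; pixel columns grow to the right and rows downward; lengths in m; the calibration is good to about 2 mm. A picture is of the moment at which its call begins. camera_model takes no time and is no camera call.
- r.hand_in(): hands the job in, once; it reports no verdict.
The state is a dict: "clock": time; "joints": joint angles; "qvel": joint speeds; "tau": joint torques, N m; "tcp_pos": TCP position; "orientation": TCP orientation; "contact_force": force on the tool from outside, world axes, zero at the start; "moment": the same for the moment, N m; "grip_width": finger opening in m.
Only numpy, scipy, OpenCV 4.12 (cv2) and the standard library are available. Lean on these libraries where they do the work, as an engineer would, in place of code of your own. Each camera call takes 0.05 s, during which the arm holds its last target. There are 200 camera calls.

TASK

First push the grey tote along its guides until it is fully home against the catch-tray stand, under the tray's lip. Then get the three finished castings (the ones with a round boss) off the tray and into the tote, leaving the plain undrilled blank where it lies in the tray, and finally swing the keeper bar shut across the tray's mouth until it clicks home in its catch. Do not tip the tote or disturb the jar and the spray can standing nearby.

Things in the scene. Friction and masses are not known exactly. Their poses are not given: they have to be found in the camera images.
- stand: green catch-tray stand, fixed. Origin: on the bench below the middle of the tray's mouth edge; tray to its +y, tote lane to its -y. Steel tray floor: top 66 mm above the bench, y 0 to 194 mm, x -118 to +118. Walls 32 mm above the floor at both sides (from y 20) and the back; mouth at y = 0 has no sill. Behind the back wall a chute end, 140 mm above the bench, y 194 to 268, x -82 to +82
- tray_lip (a point): middle of the tray's mouth edge, on the floor (stand x 0, y 0, z 66 mm). The floor overhangs the pedestal's face (y = 12 mm) by a 12 mm lip, underside at 62 mm, under which the tote's rim goes. Two guide rails, 15 mm high, run along y from -10 to -320 mm, inner faces at x = +-125 mm
- catch (a point): keeper's catch: spring plunger in the post at the mouth's near (-x) end, x = -138, y = -14 mm in the stand's frame, 70 mm above the bench; behind it a plate (y 5 to 10 mm), top 92 mm above the bench
- tote: loose grey open tote 238 (x) x 190 (y) x 55 mm high, walls and floor 4 mm, 0.7 kg, on the bench between the guides, axes nearly as the stand's. Origin: centre of its underside. Starts 50 to 110 mm short of home; home is against the pedestal face, origin at y = -83 mm in the stand's frame
- keeper (a joint): keeper bar angle, rad: 0 = shut across the mouth; starts about 1.5 to 1.8 = open, pointing away from the tray along the tote's far (+x) side. Grows counter-clockwise seen from above. The spring plunger is passed between about 0.06 and 0.03 rad (about 2 N at the post); home is under 0.025. Friction holds it where it is left
- keeper_hinge (a point): vertical hinge axis of the keeper bar, at x = +138, y = -6 mm in the stand's frame, 86 mm above the bench (bar's mid height). Steel bar 284 mm long, 10 mm thick, 16 mm tall (78 to 94 mm above the bench); shut, it points from the hinge along the stand's -x
- keeper_post (a point): upright grip post on the keeper bar, 12 mm diameter, 125 mm from the hinge; this point is on its axis, 119 mm above the bench. It rises from the bar's top (94 mm) and ends at 128 mm in a small black tip
- casting1: finished aluminium casting: flat foot 40 (x) x 50 (y) x 12 mm high with a round bored boss 30 mm across on top, 30 mm high in all, 0.1 kg. Origin: centre of the underside. Starts on the tray floor, its 50 mm side roughly along the stand's y; castings and blank lie side by side about 58 mm apart (x), order varies
- casting2: finished aluminium casting: flat foot 40 (x) x 50 (y) x 12 mm high with a round bored boss 30 mm across on top, 30 mm high in all, 0.1 kg. Origin: centre of the underside. Starts on the tray floor, its 50 mm side roughly along the stand's y; castings and blank lie side by side about 58 mm apart (x), order varies
- casting3: finished aluminium casting: flat foot 40 (x) x 50 (y) x 12 mm high with a round bored boss 30 mm across on top, 30 mm high in all, 0.1 kg. Origin: centre of the underside. Starts on the tray floor, its 50 mm side roughly along the stand's y; castings and blank lie side by side about 58 mm apart (x), order varies
- blank: undrilled aluminium blank, a plain block 40 (x) x 50 (y) x 24 mm high without a boss, 0.13 kg, lying on the tray floor in the same row as the castings. It must stay there. Origin: centre of the underside
- jar: glass screw-top jar, 76 mm diameter, 100 mm high, on the bench. Not part of the job. Origin: centre of the underside.
- spray_can: red spray can, 64 mm diameter, 190 mm high, on the bench. Not part of the job. Origin: centre of the underside.
Things that resemble listed ones, but are neither listed nor needed, are in the scene too. What is shaped like the casting2 but yellow is not meant. What is shaped like the blank but green is not meant.

How it is judged:
On the way, in this order (a step that is already met when the one before it is completed fails the run):
1. the tote is fully home (within 8 mm of the stand's face), the castings still on the tray (y of tote in the frame of stand above -0.091 m and height (world z) of each of casting1, casting2, casting3 above 0.055 m), for 0.2 s.
2. all three castings are in the tote (x of casting1 in the frame of tote between -0.118 and 0.118 m and y of casting1 in the frame of tote between -0.094 and 0.094 m and z of casting1 in the frame of tote between -0.005 and 0.052 m and x of casting2 in the frame of tote between -0.118 and 0.118 m and y of casting2 in the frame of tote between -0.094 and 0.094 m and z of casting2 in the frame of tote between -0.005 and 0.052 m and x of casting3 in the frame of tote between -0.118 and 0.118 m and y of casting3 in the frame of tote between -0.094 and 0.094 m and z of casting3 in the frame of tote between -0.005 and 0.052 m), for 0.2 s.
3. the keeper bar is shut, past its plunger (value of joint keeper below 0.025 rad), for 0.2 s.
At the end, for the whole second after the job is handed in: The tote stands level and home, within 12 mm of the stand's face; the three castings lie at rest inside it, below its rim; the blank is on the tray within 25 mm of where it lay; the keeper bar is shut in its catch (joint under 0.025 rad) (all of step 2 and y of tote in the frame of stand above -0.095 m and value of joint keeper below 0.025 rad and angle between tote's own z axis and vertical below 0.1 rad and distance of blank from where it was at the start of the episode below 0.025 m and height (world z) of blank above 0.055 m and linear speed of each of casting1, casting2, casting3 below 0.02 m/s); the robot touches nothing.
It fails at once if the tote is tipped more than about 12 degrees (angle between tote's own z axis and vertical above 0.2 rad).
It fails at once if the blank is moved more than 25 mm (distance of blank from where it was at the start of the episode above 0.025 m).
It fails at once if the jar on the bench is moved more than 40 mm (distance of jar from where it was at the start of the episode above 0.04 m).
It fails at once if the spray can on the bench is moved more than 40 mm (distance of spray_can from where it was at the start of the episode above 0.04 m).
It also fails if it takes over 72 s, if anything falls off the work surface, if the arm or the gripper's body presses on something with over 40 N, if the wrist force passes 120 N, or if a joint passes its speed limit or range.

## Working session

There is one attempt and no reset: what is moved stays moved. The work goes in short steps, Python scripts to look and compute and a tool call to move; the robot and the scene stay as the last step left them, time stands still between calls to the robot, and variables do not carry over. Pictures are saved under pics/ and viewed, about 8 in all and at most 12, crops included, and the job is handed in when it is done.

Besides the shell and the picture viewer there is one more tool, called after "Call:" as name(argument=value, ...), one argument or row to a line, values as JSON. arm_command: Moves the arm, as the interface text tells. Its arguments: {"type":"object","properties":{"increments":{"type":"array","items":{"type":"array"}},"newtons":{"type":"number"}},"required":["increments"]}

```bash
mkdir -p pics; cat > h.py <<'E'
import numpy as np, cv2
from bench import r
def ray(name,uv):
    m=r.camera_model(name);K=np.array(m["camera_matrix"],float);D=np.array(m["D"],float);T=np.array(m["camera_from_world"],float)
    n=cv2.undistortPoints(np.array(uv,float).reshape(-1,1,2),K,D).reshape(-1,2)
    d=np.c_[n,np.ones(len(n))]@T[:3,:3]; c=-T[:3,:3].T@T[:3,3]
    return c,d
def at(name,uv,z):
    c,d=ray(name,uv); return c+d*((z-c[2])/d[:,2])[:,None]
def px(name,P):
    m=r.camera_model(name);K=np.array(m["camera_matrix"],float);D=np.array(m["D"],float);T=np.array(m["camera_from_world"],float)
    return cv2.projectPoints(np.array(P,float).reshape(-1,1,3),cv2.Rodrigues(T[:3,:3])[0],T[:3,3],K,D)[0].reshape(-1,2)
E
python3 - <<'E'
from h import *
o=r.get_obs();print(o)
for n in("top","side"):
    cv2.imwrite(f"pics/{n}0.png",r.grab_frame(n));m=r.camera_model(n);T=np.array(m["camera_from_world"]);print(n,m["camera_matrix"],-T[:3,:3].T@T[:3,3],T[2,:3])
E
```

```text
{'clock': 0.0, 'joints': array([-1.22911399,  0.47777628,  0.02237334,  1.55642984, -0.01151097,
        1.10926801, -0.08308899]), 'qvel': array([-1.56846281e-03,  9.78964290e-05,  1.61918847e-04,  1.29542032e-03,
       -7.14363414e-04,  3.04530619e-04, -3.36502606e-04]), 'tau': array([ 3.90906862e-04, -5.96460021e+01,  1.60711806e+00, -2.81187093e+01,
        1.23823987e-02,  9.39129386e-03, -5.67957159e-06]), 'tcp_pos': array([0.2932605 , 0.60736785, 0.24735142]), 'orientation': array([ 2.66000143e+00,  1.66956242e+00, -2.21203203e-03]), 'contact_force': array([ 0.07776314, -0.05813347,  0.10153095]), 'moment': array([-0.0165628 ,  0.03083207, -0.02848385]), 'grip_width': 0.08567168705543471}
top [[474.86205173   0.         317.57039461]
 [  0.         474.86205173 196.1971222 ]
 [  0.           0.           1.        ]] [0.47993502 0.13255296 1.06476031] [ 0.04307429 -0.0074448  -0.99904413]
side [[481.34343588   0.         317.0065018 ]
 [  0.         481.34343588 199.46553134]
 [  0.           0.           1.        ]] [ 0.37333475 -0.720199    0.92431438] [ 0.12738731  0.69971153 -0.7029767 ]
```

View pics/top0.png

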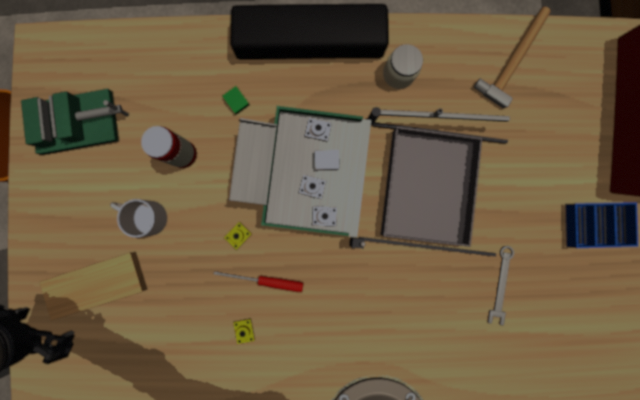

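View pics/side0.png

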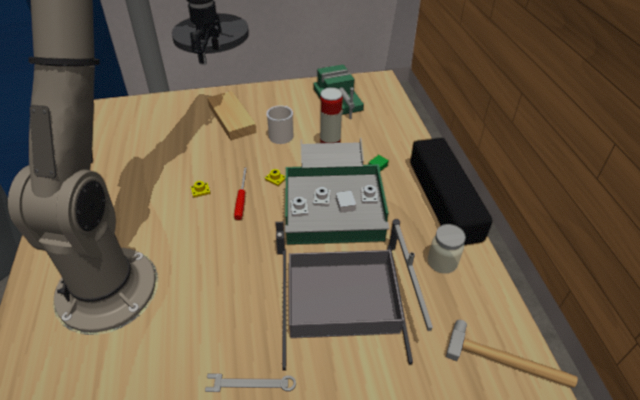

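The top view shows the tray with the finished castings at (318,128), (313,186), (325,215) and the blank at (326,160). The lookalikes are yellow castings at (237,236) and (243,330) and a green block at (236,100). The tote is at about (432,187), the open keeper runs from (376,113) to (508,118), the jar is at (404,65) and the can at (168,147). The side view agrees. Next is one close crop.

```bash
python3 - <<'E'
from h import *
im=cv2.imread("pics/top0.png")[95:255,225:515]
im=cv2.convertScaleAbs(cv2.resize(im,None,fx=2.75,fy=2.75,interpolation=cv2.INTER_CUBIC),alpha=1.5)
cv2.imwrite("pics/crop0.png",im)
E
```

```text
(no output)
```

View pics/crop0.png

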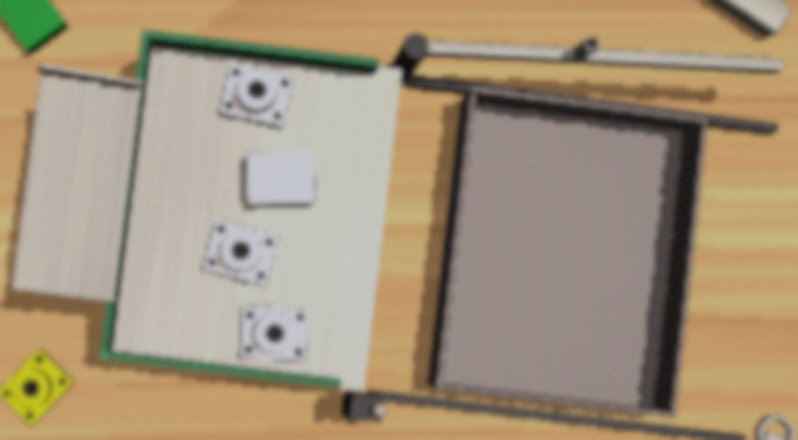

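```bash
python3 - <<'E'
from h import *
np.set_printoptions(precision=4,suppress=True)
f=lambda p,z: at("top",np.array(p,float)/2.75+[225,95],z)
M=f([(402,68),(366,388)],.066)[:,:2]; ex=(M[0]-M[1]);print("mouth",M,np.linalg.norm(ex)); ex/=np.linalg.norm(ex)
ey=np.array([-ex[1],ex[0]]);O=M.mean(0);yaw=np.arctan2(ex[1],ex[0]);print("O",O,"yaw",yaw)
def st(P): return np.c_[(P[:,:2]-O)@ex,(P[:,:2]-O)@ey]
for n,p,z in[("cast",[(257,89),(240,250),(274,333)],.096),("blank",[(280,178)],.09),("tote",[(472,92),(706,122),(672,412),(432,384)],.055),("hinge,end",[(416,45),(780,66)],.094),("post",[(590,44)],.128),("catchpost",[(362,404)],.08)]:
    P=f(p,z);print(n,P[:,:2].tolist(),"\n  stand",st(P))
    if n=="tote":print(P.mean(0),st(P).mean(0), np.linalg.norm(P[0]-P[3]),np.linalg.norm(P[0]-P[1]))
for n,c in[("c1",[(230,63),(292,72),(280,128),(219,115)]),("c2",[(212,222),(278,232),(268,284),(203,270)]),("c3",[(245,304),(307,309),(303,361),(240,356)]),("bl",[(248,153),(313,150),(315,203),(247,207)])]:
    P=f(c,.078 if n!="bl" else .09)[:,:2];print(n,P.mean(0),"angles", [np.round(np.arctan2(*(v[::-1]))-np.pi/2,3) for v in(P[0]-P[1],P[3]-P[2])])
print(at("top",[(404,50),(158,138)],.1)[:1],at("top",[(158,138)],.19))
E
```

```text
mouth [[0.6846 0.0089]
 [0.438  0.041 ]] 0.2486019393629942
O [0.5613 0.025 ] yaw -0.12948776582983382
cast [[0.6635231474310908, 0.12172762166498795], [0.5428824116738309, 0.13589621873556], [0.48092997057505, 0.1114387539191366]] 
  stand [[ 0.0889  0.1092]
 [-0.0326  0.1076]
 [-0.0909  0.0754]]
blank [[0.5970287609031038, 0.10526394822853666]] 
  stand [[0.0251 0.0842]]
tote [[0.6673985934477942, -0.04708421493275816], [0.6426300442439241, -0.2330385288890935], [0.41503333874933135, -0.19940055357607012], [0.43992047087848934, -0.011224773162338664]] 
  stand [[ 0.1145 -0.0577]
 [ 0.114  -0.2453]
 [-0.1161 -0.2414]
 [-0.1157 -0.0516]]
[ 0.5412 -0.1227  0.055 ] [-0.0008 -0.149 ] 0.2302872028831428 0.18759660953395682
hinge,end [[0.6963012794961102, 0.001421044277651523], [0.6794165212724993, -0.2787269915039535]] 
  stand [[ 0.1369 -0.0059]
 [ 0.1563 -0.2859]]
post [[0.6888684598330799, -0.12198638005923962]] 
  stand [[ 0.1455 -0.1292]]
catchpost [[0.4266326314637034, 0.04549279988413424]] 
  stand [[-0.1362  0.003 ]]
c1 [0.6628 0.1229] angles [np.float64(-0.157), np.float64(-0.223)]
c2 [0.5426 0.1358] angles [np.float64(-0.163), np.float64(-0.225)]
c3 [0.4813 0.1112] angles [np.float64(-0.093), np.float64(-0.092)]
bl [0.5969 0.1047] angles [np.float64(0.035), np.float64(0.047)]
[[ 0.825 -0.059  0.1  ]] [[0.6303 0.4233 0.19  ]]
```

Call:
arm_command(
  increments=[
    [[0.16, -0.25, 0], [0, 0, 0.32], 0],
    [[0.16, -0.25, 0], [0, 0, 0.32], 0],
    [[0.16, -0.25, 0], [0, 0, 0.32], 0],
    [[0.16, -0.25, 0], [0, 0, 0.32], 0],
    [[0.16, -0.25, 0], [0, 0, 0.32], 0],
    [[0.23, -0.88, 0], [0, 0, 0.32], 0],
    [[0.23, -0.88, 0], [0, 0, 0.32], 0],
    [[0.23, -0.88, 0], [0, 0, 0.32], 0],
    [[0.23, -0.88, 0], [0, 0, 0.32], 0],
    [[0.23, -0.88, 0], [0, 0, 0.32], 0],
  ],
)

```text
clock: 1.1
tcp_pos: [0.4632, 0.1477, 0.2482]
orientation: [-2.361, -2.073, 0.0]
contact_force: [1.8, 0.0, 0.5]
grip_width: 0.0001
```

Call:
arm_command(
  increments=[
    [[0.06, -0.42, 0], [0, 0, 0], 0],
    [[0.06, -0.42, 0], [0, 0, 0], 0],
    [[0.06, -0.42, 0], [0, 0, 0], 0],
    [[0.06, -0.42, 0], [0, 0, 0], 0],
    [[0.06, -0.42, 0], [0, 0, 0], 0],
    [[0.06, -0.42, 0], [0, 0, 0], 0],
    [[0.06, -0.42, 0], [0, 0, 0], 0],
    [[0.06, -0.42, 0], [0, 0, 0], 0],
    [[0.06, -0.42, 0], [0, 0, 0], 0],
    [[0.06, -0.42, 0], [0, 0, 0], 0],
  ],
)

```text
clock: 2.1
tcp_pos: [0.5223, -0.2749, 0.248]
orientation: [2.367, 2.064, -0.003]
contact_force: [-0.2, -0.2, -0.5]
grip_width: -0.0003
```

Call:
arm_command(
  increments=[
    [[0, 0, -0.1], [0, 0, 0], 0],
    [[0, 0, -0.1], [0, 0, 0], 0],
    [[0, 0, -0.16], [0, 0, 0], 0],
    [[0, 0, -0.21], [0, 0, 0], 0],
    [[0, 0, -0.213], [0, 0, 0], 0],
    [[0, 0, -0.213], [0, 0, 0], 0],
    [[0, 0, -0.213], [0, 0, 0], 0],
  ],
)

```text
clock: 2.8
tcp_pos: [0.5248, -0.2705, 0.0372]
orientation: [2.359, 2.072, 0.002]
contact_force: [0.6, 0.2, -0.0]
grip_width: -0.0002
```

Call:
arm_command(
  increments=[
    [[0.002, 0.015, 0], [0, 0, 0], 0],
    [[0.004, 0.03, 0], [0, 0, 0], 0],
    [[0.005, 0.04, 0], [0, 0, 0], 0],
    [[0.0065, 0.05, 0], [0, 0, 0], 0],
    [[0.008, 0.06, 0], [0, 0, 0], 0],
    [[0.009, 0.07, 0], [0, 0, 0], 0],
    [[0.01, 0.078, 0], [0, 0, 0], 0],
    [[0.011, 0.085, 0], [0, 0, 0], 0],
    [[0.012, 0.092, 0], [0, 0, 0], 0],
    [[0.012, 0.092, 0], [0, 0, 0], 0],
  ],
)

```text
clock: 3.8
tcp_pos: [0.5365, -0.1784, 0.0365]
orientation: [2.358, 2.071, 0.001]
contact_force: [0.8, -4.3, 2.0]
grip_width: -0.0004
```

Call:
arm_command(
  increments=[
    [[0.0005, 0.004, 0], [0, 0, 0], 0],
    [[0.001, 0.008, 0], [0, 0, 0], 0],
    [[0.0015, 0.012, 0], [0, 0, 0], 0],
    [[0.0015, 0.012, 0], [0, 0, 0], 0],
  ],
)

```text
clock: 4.2
tcp_pos: [0.5377, -0.1673, 0.0364]
orientation: [2.359, 2.07, 0.001]
contact_force: [-1.0, -5.7, 4.1]
grip_width: 0.0002
```

Call:
arm_command(
  increments=[
    [[0, 0.002, 0], [0, 0, 0], 0],
    [[0.0005, 0.004, 0], [0, 0, 0], 0],
    [[0.0005, 0.004, 0], [0, 0, 0], 0],
  ],
)

```text
clock: 4.5
tcp_pos: [0.538, -0.164, 0.0364]
orientation: [2.36, 2.069, -0.0]
contact_force: [-1.2, -7.4, 5.1]
grip_width: -0.0001
```

Call:
arm_command(
  increments=[
    [[0, 0.002, 0], [0, 0, 0], 0],
    [[0.0005, 0.004, 0], [0, 0, 0], 0],
    [[0.0005, 0.004, 0], [0, 0, 0], 0],
  ],
)

```text
clock: 4.8
tcp_pos: [0.5371, -0.1632, 0.0365]
orientation: [2.361, 2.065, -0.005]
contact_force: [-2.8, -14.3, 5.5]
grip_width: 0.0001
```

Call:
arm_command(
  increments=[
    [[0.0005, 0.003, 0], [0, 0, 0], 0],
    [[0.0005, 0.003, 0], [0, 0, 0], 0],
  ],
)

```text
clock: 5.0
tcp_pos: [0.5362, -0.1625, 0.0365]
orientation: [2.363, 2.062, -0.009]
contact_force: [-6.4, -19.1, 8.3]
grip_width: 0.0003
```

```bash
python3 - <<'E'
from h import *
a=r.grab_frame("top");b=r.grab_frame("side");cv2.imwrite("pics/top1.png",a);cv2.imwrite("pics/side1.png",b)
f=lambda im:cv2.convertScaleAbs(cv2.resize(im,None,fx=2.5,fy=2.5,interpolation=cv2.INTER_CUBIC),alpha=1.5)
cv2.imwrite("pics/s1.png",np.vstack([f(a[95:215,330:510]),f(b[210:330,250:430])]))
E
```

```text
(no output)
```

View pics/s1.png

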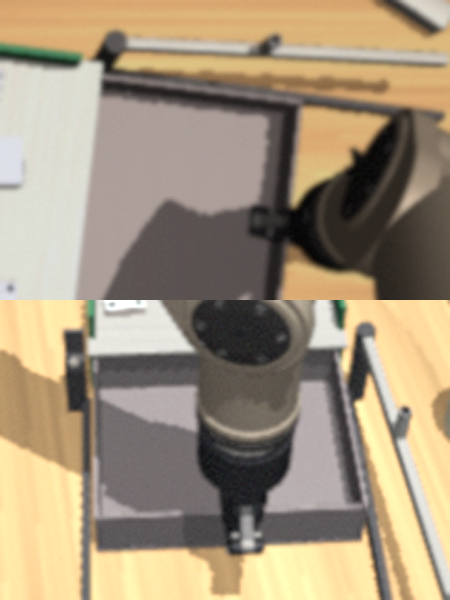

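The picture shows the tote's rim tucked under the lip, with the rear corner near top pixel (450,134).

```bash
python3 - <<'E'
from h import *
P=at("top",[(450,134.2)],.055)[0][:2]-[.5613,.025];print(P@[.9916,-.1291],P@[.1291,.9916])
E
```

```text
0.11642561796970223 -0.17461729930806855
```

Call:
arm_command(
  increments=[
    [[-0.002, -0.02, 0], [0, 0, 0], 0],
    [[-0.002, -0.03, 0], [0, 0, 0], 0],
    [[-0.002, -0.03, 0.05], [0, 0, 0], 0],
    [[-0.002, -0.03, 0.1], [0, 0, 0], 0],
    [[-0.002, -0.03, 0.15], [0, 0, 0], 0],
    [[-0.002, -0.03, 0.15], [0, 0, 0], 0],
    [[-0.002, -0.03, 0.15], [0, 0, 0], 0],
  ],
)

```text
clock: 5.8
tcp_pos: [0.5374, -0.1841, 0.1867]
orientation: [2.358, 2.073, 0.004]
contact_force: [-0.1, -0.2, -1.0]
grip_width: 0.0002
```

Call:
arm_command(
  increments=[
    [[0.1255, 0.306, 0], [0, 0, 0], 70],
    [[0.1255, 0.306, 0], [0, 0, 0], 70],
    [[0.1255, 0.306, 0], [0, 0, 0], 70],
    [[0.1255, 0.306, 0], [0, 0, 0], 70],
    [[0.1255, 0.306, 0], [0, 0, 0], 70],
    [[0.1255, 0.306, 0], [0, 0, 0], 70],
    [[0.1255, 0.306, 0], [0, 0, 0], 70],
    [[0.1255, 0.306, -0.03], [0, 0, 0], 70],
    [[0.1255, 0.306, -0.06], [0, 0, 0], 70],
    [[0.1255, 0.306, -0.06], [0, 0, 0], 70],
  ],
  newtons=40,
)

```text
clock: 6.8
tcp_pos: [0.6573, 0.1214, 0.1189]
orientation: [-2.355, -2.071, 0.016]
contact_force: [-0.5, -0.1, 0.1]
grip_width: 0.0598
```

```bash
python3 - <<'E'
from h import *
b=r.grab_frame("side");o=r.get_obs();print(o["tcp_pos"],o["grip_width"])
f=lambda im,s:cv2.convertScaleAbs(cv2.resize(im,None,fx=s,fy=s,interpolation=cv2.INTER_CUBIC),alpha=1.5)
cv2.imwrite("pics/s2.png",f(b[140:260,270:410],4))
E
```

```text
[0.65909285 0.12102614 0.12170063] 0.05955256094598658
```

View pics/s2.png

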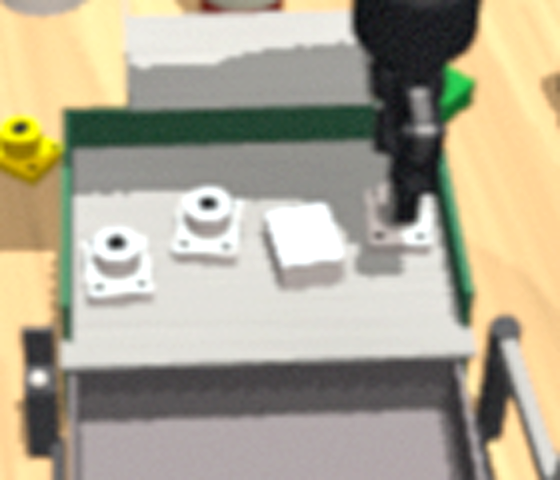

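The side crop shows the open fingers over the far casting; the other two bosses and the blank are clear of them.

Call:
arm_command(
  increments=[
    [[0.002, 0.001, -0.015], [0, 0, 0], 70],
    [[0.002, 0.001, -0.02], [0, 0, 0], 70],
    [[0.002, 0.001, -0.02], [0, 0, 0], 70],
    [[0.002, 0.001, -0.02], [0, 0, 0], 70],
  ],
)

```text
clock: 7.25
tcp_pos: [0.6643, 0.1217, 0.1059]
orientation: [2.361, 2.072, 0.001]
contact_force: [-0.1, 0.0, -0.5]
grip_width: 0.0596
```

Call:
arm_command(
  increments=[
    [[-0.001, 0, -0.007], [0, 0, 0], 70],
    [[-0.001, 0, -0.008], [0, 0, 0], 70],
    [[-0.001, 0, -0.008], [0, 0, 0], 0],
    [[-0.001, 0, -0.008], [0, 0, 0], 0],
    [[-0.001, 0, -0.008], [0, 0, 0], 0],
    [[-0.001, 0, -0.008], [0, 0, 0], 0],
    [[-0.001, 0, -0.008], [0, 0, 0], 0],
  ],
)

```text
clock: 7.95
tcp_pos: [0.6632, 0.1218, 0.0977]
orientation: [2.361, 2.072, 0.001]
contact_force: [-0.4, 0.6, 3.4]
grip_width: 0.0285
```

Call:
arm_command(
  increments=[
    [[0, 0, 0.03], [0, 0, 0], 0],
    [[0, 0, 0.065], [0, 0, 0], 0],
    [[-0.054, -0.194, 0.065], [0, 0, 0], 0],
    [[-0.054, -0.194, 0.065], [0, 0, 0], 0],
    [[-0.054, -0.194, 0.065], [0, 0, 0], 0],
    [[-0.054, -0.194, 0.065], [0, 0, 0], 0],
    [[-0.054, -0.194, 0.065], [0, 0, 0], 0],
    [[-0.054, -0.194, 0.065], [0, 0, 0], 0],
    [[-0.054, -0.194, 0.03], [0, 0, 0], 0],
    [[-0.054, -0.194, 0.0], [0, 0, 0], 0],
  ],
)

```text
clock: 8.95
tcp_pos: [0.61, -0.0696, 0.0967]
orientation: [2.358, 2.076, 0.004]
contact_force: [0.4, 0.2, -0.9]
grip_width: 0.0279
```

Call:
arm_command(
  increments=[
    [[0, 0, -0.03], [0, 0, 0], 0],
    [[0, 0, -0.05], [0, 0, 0], 0],
    [[0, 0, -0.055], [0, 0, 0], 0],
    [[0, 0, -0.055], [0, 0, 0], 0],
    [[0, 0, -0.055], [0, 0, 0], 0],
  ],
)

```text
clock: 9.45
tcp_pos: [0.61, -0.0715, 0.0433]
orientation: [2.359, 2.073, 0.002]
contact_force: [-0.2, 0.3, -0.3]
grip_width: 0.0284
```

Call:
arm_command(
  increments=[
    [[0, 0, -0.006], [0, 0, 0], 0],
    [[0, 0, -0.006], [0, 0, 0], 0],
    [[0, 0, -0.006], [0, 0, 0], 60],
    [[0, 0, -0.006], [0, 0, 0], 60],
    [[0, 0, -0.006], [0, 0, 0], 60],
    [[0, 0, 0.03], [0, 0, 0], 60],
    [[0, 0, 0.08], [0, 0, 0], 60],
    [[0, 0, 0.1], [0, 0, 0], 60],
  ],
)

```text
clock: 10.25
tcp_pos: [0.611, -0.0729, 0.1466]
orientation: [2.358, 2.069, 0.007]
contact_force: [0.6, -0.6, 0.6]
grip_width: 0.0511
```

Call:
arm_command(
  increments=[
    [[-0.067, 0.2075, 0.01], [0, 0, 0], 70],
    [[-0.067, 0.2075, 0.01], [0, 0, 0], 70],
    [[-0.067, 0.2075, 0.01], [0, 0, 0], 70],
    [[-0.067, 0.2075, 0.01], [0, 0, 0], 70],
    [[-0.067, 0.2075, 0.01], [0, 0, 0], 70],
    [[-0.067, 0.2075, 0.01], [0, 0, 0], 70],
    [[-0.067, 0.2075, -0.02], [0, 0, 0], 70],
    [[-0.067, 0.2075, -0.037], [0, 0, 0], 70],
    [[-0.067, 0.2075, -0.037], [0, 0, 0], 70],
    [[-0.067, 0.2075, -0.037], [0, 0, 0], 70],
  ],
)

```text
clock: 11.25
tcp_pos: [0.5424, 0.1339, 0.1056]
orientation: [2.362, 2.07, -0.001]
contact_force: [-0.0, -0.6, 0.2]
grip_width: 0.0598
```

Call:
arm_command(
  increments=[
    [[0, 0.002, -0.007], [0, 0, 0], 70],
    [[0, 0.002, -0.008], [0, 0, 0], 70],
    [[0, 0.002, -0.008], [0, 0, 0], 0],
    [[0, 0.002, -0.008], [0, 0, 0], 0],
    [[0, 0.002, -0.008], [0, 0, 0], 0],
    [[0, 0.002, -0.008], [0, 0, 0], 0],
    [[0, 0.002, 0.02], [0, 0, 0], 0],
    [[0, 0.002, 0.057], [0, 0, 0], 0],
    [[0, 0.002, 0.057], [0, 0, 0], 0],
  ],
)

```text
clock: 12.15
tcp_pos: [0.5448, 0.1378, 0.1665]
orientation: [2.359, 2.07, 0.011]
contact_force: [0.7, -1.2, -0.9]
grip_width: 0.0282
```

Call:
arm_command(
  increments=[
    [[0.007, -0.2, 0], [0, 0, 0], 0],
    [[0.007, -0.2, 0], [0, 0, 0], 0],
    [[0.007, -0.2, 0], [0, 0, 0], 0],
    [[0.007, -0.2, 0], [0, 0, 0], 0],
    [[0.007, -0.2, 0], [0, 0, 0], 0],
    [[0.007, -0.2, 0], [0, 0, 0], 0],
    [[0.007, -0.2, -0.04], [0, 0, 0], 0],
    [[0.007, -0.2, -0.08], [0, 0, 0], 0],
    [[0.007, -0.2, -0.115], [0, 0, 0], 0],
    [[0.007, -0.2, -0.119], [0, 0, 0], 0],
  ],
)

```text
clock: 13.15
tcp_pos: [0.5457, -0.0602, 0.0392]
orientation: [-2.353, -2.072, 0.009]
contact_force: [-0.9, 0.6, 0.4]
grip_width: 0.0285
```

Call:
arm_command(
  increments=[
    [[0, 0, -0.003], [0, 0, 0], 0],
    [[0, 0, -0.006], [0, 0, 0], 0],
    [[0, 0, -0.006], [0, 0, 0], 60],
    [[0, 0, -0.006], [0, 0, 0], 60],
    [[0, 0, -0.006], [0, 0, 0], 60],
    [[0, 0, 0.03], [0, 0, 0], 60],
    [[0, 0, 0.08], [0, 0, 0], 60],
    [[0, 0, 0.1], [0, 0, 0], 60],
    [[0, 0, 0.1], [0, 0, 0], 60],
  ],
)

```text
clock: 14.05
tcp_pos: [0.5514, -0.063, 0.1472]
orientation: [2.358, 2.069, 0.009]
contact_force: [0.3, 0.6, 0.3]
grip_width: 0.0513
```

Call:
arm_command(
  increments=[
    [[-0.069, 0.1755, 0.01], [0, 0, 0], 70],
    [[-0.069, 0.1755, 0.01], [0, 0, 0], 70],
    [[-0.069, 0.1755, 0.01], [0, 0, 0], 70],
    [[-0.069, 0.1755, 0.01], [0, 0, 0], 70],
    [[-0.069, 0.1755, 0.01], [0, 0, 0], 70],
    [[-0.069, 0.1755, 0.01], [0, 0, 0], 70],
    [[-0.069, 0.1755, -0.02], [0, 0, 0], 70],
    [[-0.069, 0.1755, -0.037], [0, 0, 0], 70],
    [[-0.069, 0.1755, -0.037], [0, 0, 0], 70],
    [[-0.069, 0.1755, -0.037], [0, 0, 0], 70],
  ],
)

```text
clock: 15.05
tcp_pos: [0.4802, 0.1113, 0.1062]
orientation: [2.363, 2.07, -0.002]
contact_force: [1.0, 1.0, -1.1]
grip_width: 0.0596
```

Call:
arm_command(
  increments=[
    [[0, 0, -0.007], [0, 0, 0], 70],
    [[0, 0, -0.008], [0, 0, 0], 70],
    [[0, 0, -0.008], [0, 0, 0], 0],
    [[0, 0, -0.008], [0, 0, 0], 0],
    [[0, 0, -0.008], [0, 0, 0], 0],
    [[0, 0, -0.008], [0, 0, 0], 0],
    [[0, 0, 0.02], [0, 0, 0], 0],
    [[0, 0, 0.057], [0, 0, 0], 0],
    [[0, 0, 0.057], [0, 0, 0], 0],
  ],
)

```text
clock: 15.95
tcp_pos: [0.4826, 0.1135, 0.167]
orientation: [2.359, 2.071, 0.011]
contact_force: [0.8, 0.2, -0.5]
grip_width: 0.0285
```

Call:
arm_command(
  increments=[
    [[0.01, -0.168, 0], [0, 0, 0], 0],
    [[0.01, -0.168, 0], [0, 0, 0], 0],
    [[0.01, -0.168, 0], [0, 0, 0], 0],
    [[0.01, -0.168, 0], [0, 0, 0], 0],
    [[0.01, -0.168, 0], [0, 0, 0], 0],
    [[0.01, -0.168, -0.04], [0, 0, 0], 0],
    [[0.01, -0.168, -0.08], [0, 0, 0], 0],
    [[0.01, -0.168, -0.115], [0, 0, 0], 0],
    [[0.01, -0.168, -0.119], [0, 0, 0], 0],
    [[0.01, -0.168, -0.119], [0, 0, 0], 0],
  ],
)

```text
clock: 16.95
tcp_pos: [0.4892, -0.0545, 0.0437]
orientation: [-2.359, -2.073, 0.003]
contact_force: [0.6, 1.0, -1.1]
grip_width: 0.0281
```

Call:
arm_command(
  increments=[
    [[0, 0, -0.003], [0, 0, 0], 0],
    [[0, 0, -0.006], [0, 0, 0], 0],
    [[0, 0, -0.006], [0, 0, 0], 60],
    [[0, 0, -0.006], [0, 0, 0], 60],
    [[0, 0, -0.006], [0, 0, 0], 60],
    [[0, 0, 0.03], [0, 0, 0], 60],
    [[0, 0, 0.08], [0, 0, 0], 60],
    [[0, 0, 0.15], [0, 0, 0], 50],
    [[0, 0, 0.17], [0, 0, 0], 50],
  ],
)

```text
clock: 17.85
tcp_pos: [0.4902, -0.0555, 0.2172]
orientation: [2.361, 2.071, 0.003]
contact_force: [1.9, 1.1, 0.5]
grip_width: 0.0428
```

Call:
arm_command(
  increments=[
    [[0.199, -0.067, 0], [0, 0, -1.5], 50],
    [[0.199, -0.067, 0], [0, 0, -1.5], 50],
    [[0.199, -0.067, 0], [0, 0, -1.5], 50],
    [[0.199, -0.067, 0], [0, 0, -1.5], 50],
    [[0.199, -0.067, 0], [0, 0, -1.5], 50],
    [[0.199, -0.067, 0], [0, 0, -1.5], 50],
    [[0.199, -0.067, 0], [0, 0, -1.5], 50],
    [[0.199, -0.067, 0], [0, 0, -1.5], 50],
    [[0.199, -0.067, 0], [0, 0, -1.5], 50],
    [[0.199, -0.067, 0], [0, 0, -1.5], 50],
  ],
)

```text
clock: 18.85
tcp_pos: [0.6888, -0.1221, 0.2144]
orientation: [-3.14, 0.102, 0.0]
contact_force: [0.8, 0.7, -0.3]
grip_width: 0.0426
```

Call:
arm_command(
  increments=[
    [[0, 0, 0], [0, 0, -0.1], 50],
    [[0, 0, 0], [0, 0, -0.1], 50],
    [[0, 0, -0.03], [0, 0, -0.1], 50],
    [[0, 0, -0.06], [0, 0, -0.1], 50],
    [[0, 0, -0.06], [0, 0, -0.1], 50],
  ],
)

```text
clock: 19.35
tcp_pos: [0.6865, -0.1208, 0.1503]
orientation: [-3.131, 0.245, 0.011]
contact_force: [-0.4, 0.6, -0.4]
grip_width: 0.043
```

```bash
python3 - <<'E'
from h import *
a=r.grab_frame("top");b=r.grab_frame("side");o=r.get_obs();v=o["orientation"];print(o["tcp_pos"],o["joints"],np.degrees(2*np.arctan2(v[1],v[0])))
f=lambda im:cv2.convertScaleAbs(cv2.resize(im,None,fx=3,fy=3,interpolation=cv2.INTER_CUBIC),alpha=1.5)
cv2.imwrite("pics/s3.png",np.hstack([f(a[85:250,260:390+0]),f(b[165:330,320:450])]))
E
```

```text
[ 0.68888164 -0.12231321  0.15468209] [-0.41105331  0.73977246  0.78747225  1.60791954 -0.58512988  1.04446534
  0.39112549] -9.028217432441547
```

View pics/s3.png

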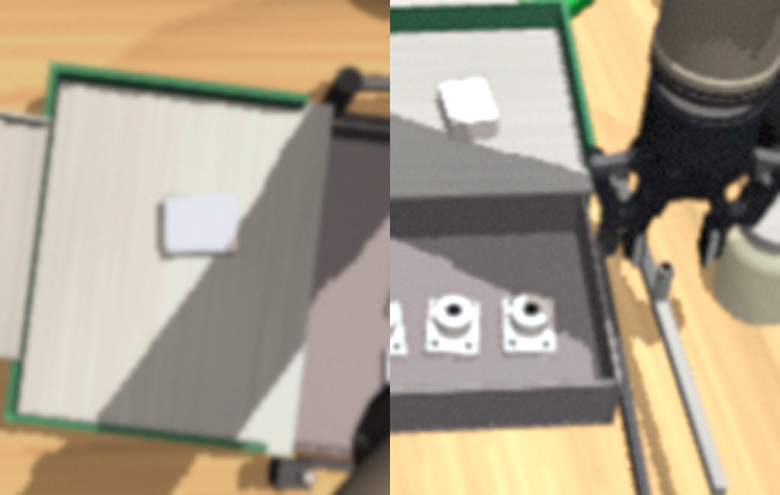

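The crops show two castings standing in the tote with the third cut off at the left, the blank unmoved on the tray, and the jaws straddling the keeper post at about (665,268).

Call:
arm_command(
  increments=[
    [[0.0005, -0.0005, -0.015], [0, 0, 0.1], 50],
    [[0.0005, -0.0005, -0.034], [0, 0, 0.1], 50],
    [[0.0005, -0.0005, -0.034], [0, 0, 0.1], 50],
    [[0.0005, -0.0005, -0.034], [0, 0, 0.1], 0],
    [[0.0005, -0.0005, -0.034], [0, 0, 0.1], 0],
    [[0.0005, -0.0005, -0.034], [0, 0, 0.1], 0],
    [[0.0005, -0.0005, -0.034], [0, 0, 0.1], 0],
  ],
  newtons=25,
)

```text
clock: 20.15
tcp_pos: [0.69, -0.123, 0.1213]
orientation: [3.14, -0.093, 0.002]
contact_force: [-0.1, 0.6, 3.4]
grip_width: 0.0109
```

```bash
python3 - <<'E'
from h import *
p=r.get_obs()["tcp_pos"];print(p)
H=np.array([.6973,.0013]);d=p[:2]-H;print("rad",np.hypot(*d))
yaw=-.1295
t0=np.arctan2(*d[::-1])-yaw-np.pi; t0=(t0+np.pi)%(2*np.pi)-np.pi;print("theta",t0)
P=lambda t:H+.125*np.array([-np.cos(t+yaw),-np.sin(t+yaw)])
for t in np.r_[np.arange(t0,0.05,-.1),.05,0,-.02]:print(round(t0-t,3),(P(t)-P(t0)).round(4))
E
```

```text
[ 0.689983   -0.12296422  0.12126202]
rad 0.1244794602613525
theta 1.6414816635122786
0.0 [0. 0.]
0.1 [-0.0124  0.0014]
0.2 [-0.0246  0.0039]
0.3 [-0.0365  0.0077]
0.4 [-0.048   0.0127]
0.5 [-0.0589  0.0188]
0.6 [-0.0692  0.0259]
0.7 [-0.0787  0.0341]
0.8 [-0.0873  0.0431]
0.9 [-0.095  0.053]
1.0 [-0.1016  0.0635]
1.1 [-0.1072  0.0747]
1.2 [-0.1116  0.0864]
1.3 [-0.1149  0.0985]
1.4 [-0.1169  0.1108]
1.5 [-0.1176  0.1233]
1.591 [-0.1173  0.1347]
1.641 [-0.1166  0.1409]
1.661 [-0.1163  0.1434]
```

Call:
arm_command(
  increments=[
    [[-0.0124, 0.0014, 0], [0, 0, -0.1], 0],
    [[-0.0246, 0.0039, 0], [0, 0, -0.2], 0],
    [[-0.0365, 0.0077, 0], [0, 0, -0.3], 0],
    [[-0.048, 0.0127, 0], [0, 0, -0.4], 0],
    [[-0.0589, 0.0188, 0], [0, 0, -0.5], 0],
    [[-0.0692, 0.0259, 0], [0, 0, -0.6], 0],
    [[-0.0787, 0.0341, 0], [0, 0, -0.7], 0],
    [[-0.0873, 0.0431, 0], [0, 0, -0.8], 0],
    [[-0.0873, 0.0431, 0], [0, 0, -0.8], 0],
  ],
)

```text
clock: 21.05
tcp_pos: [0.6003, -0.0808, 0.1212]
orientation: [2.852, -1.313, -0.001]
contact_force: [-4.9, -3.9, 5.6]
grip_width: 0.0109
```

Call:
arm_command(
  increments=[
    [[-0.0077, 0.0099, 0], [0, 0, -0.1], 0],
    [[-0.0143, 0.0204, 0], [0, 0, -0.2], 0],
    [[-0.0199, 0.0316, 0], [0, 0, -0.3], 0],
    [[-0.0243, 0.0433, 0], [0, 0, -0.4], 0],
    [[-0.0276, 0.0554, 0], [0, 0, -0.5], 0],
    [[-0.0296, 0.0677, 0], [0, 0, -0.6], 0],
    [[-0.0303, 0.0802, 0], [0, 0, -0.7], 0],
    [[-0.0303, 0.0802, 0], [0, 0, -0.7], 0],
  ],
)

```text
clock: 21.85
tcp_pos: [0.5681, 0.001, 0.121]
orientation: [2.229, -2.208, -0.01]
contact_force: [-15.8, -0.0, 18.4]
grip_width: 0.0106
```

```bash
cat >> h.py <<'E'
def theta():
    p=r.get_obs()["tcp_pos"];d=p[:2]-np.array([.6973,.0013]);t=np.arctan2(d[1],d[0])+.1295-np.pi
    return (t+np.pi)%(2*np.pi)-np.pi,np.hypot(*d)
E
python3 -c "
from h import *
print(theta(),r.get_obs()['joints'])"
```

```text
(np.float64(0.13149417937325758), np.float64(0.12916143856315598)) [-0.88878426  0.80519648  1.15833527  1.96673323 -0.89221588  1.01427433
 -0.85624446]
```

Call:
arm_command(
  increments=[
    [[-0.002, 0, 0.0], [0, 0, 0], 0],
    [[-0.004, 0, 0.0], [0, 0, 0], 0],
  ],
)

```text
clock: 22.05
tcp_pos: [0.5679, 0.0002, 0.1212]
orientation: [-2.233, 2.209, -0.001]
contact_force: [2.1, -1.4, 1.3]
grip_width: 0.0106
```

Call:
arm_command(
  increments=[
    [[0.0002, 0.005, 0], [0, 0, -0.04], 0],
    [[0.0006, 0.01, 0], [0, 0, -0.08], 0],
    [[0.001, 0.0135, 0], [0, 0, -0.11], 0],
    [[0.0014, 0.0165, 0], [0, 0, -0.13], 0],
    [[0.0017, 0.0185, 0], [0, 0, -0.14], 0],
    [[0.002, 0.02, 0], [0, 0, -0.14], 0],
    [[0.002, 0.02, 0], [0, 0, -0.14], 0],
  ],
)

```text
clock: 22.75
tcp_pos: [0.5691, 0.0203, 0.1211]
orientation: [2.073, -2.36, -0.002]
contact_force: [-5.2, 0.2, 9.9]
grip_width: 0.011
```

```bash
python3 -c "
from h import *
print(theta())"
```

```text
(np.float64(-0.017276846985898153), np.float64(0.12960247348793102))
```

Call:
arm_command(
  increments=[
    [[-0.001, 0.002, 0], [0, 0, 0], 0],
    [[-0.001, 0.004, 0], [0, 0, 0], 0],
    [[-0.001, 0.004, 0], [0, 0, 0], 0],
  ],
)

```text
clock: 23.05
tcp_pos: [0.5691, 0.021, 0.1212]
orientation: [2.07, -2.361, 0.009]
contact_force: [0.3, -8.5, 1.0]
grip_width: 0.0107
```

```bash
python3 - <<'E'
from h import *
print(theta())
a=r.grab_frame("top");b=r.grab_frame("side")
f=lambda im,s:cv2.convertScaleAbs(cv2.resize(im,None,fx=s,fy=s,interpolation=cv2.INTER_CUBIC),alpha=1.5)
cv2.imwrite("pics/s4.png",np.vstack([f(a[100:255,330:460],2.5)[:350],f(b[200:300,260:390],2.5)]))
E
```

```text
(np.float64(-0.022883000959292854), np.float64(0.12972698849161246))
```

View pics/s4.png

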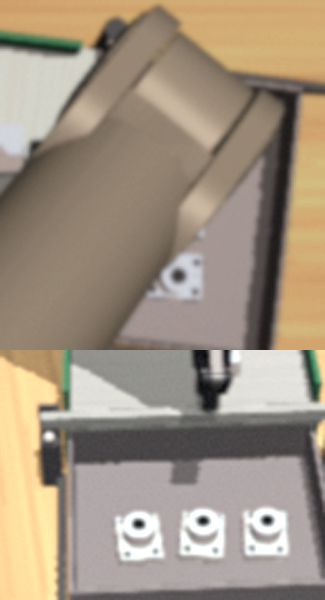

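The side crop shows three castings upright in the tote and the bar lying across the mouth into the catch, near (50,420). I'll press a little more to confirm it is against the stop.

Call:
arm_command(
  increments=[
    [[0, 0.003, 0], [0, 0, 0], 0],
    [[0, 0.003, 0], [0, 0, 0], 0],
    [[0, 0.003, 0], [0, 0, 0], 0],
  ],
)

```text
clock: 23.45
tcp_pos: [0.5689, 0.0212, 0.1212]
orientation: [2.066, -2.362, 0.014]
contact_force: [1.6, -16.2, -2.2]
grip_width: 0.0105
```

Call:
arm_command(
  increments=[
    [[0, -0.004, 0], [0, 0, 0], 0],
    [[0, -0.006, 0], [0, 0, 0], 0],
    [[0, -0.006, 0], [0, 0, 0], 45],
    [[0, -0.006, 0], [0, 0, 0], 45],
    [[0, -0.006, 0], [0, 0, 0], 45],
    [[0, -0.006, 0.04], [0, 0, 0], 45],
    [[0, -0.006, 0.09], [0, 0, 0], 45],
    [[0, -0.006, 0.14], [0, 0, 0], 45],
    [[-0.03, -0.1, 0.14], [0, 0, 0], 45],
    [[-0.06, -0.15, 0.14], [0, 0, 0], 45],
  ],
)

```text
clock: 24.45
tcp_pos: [0.534, -0.0713, 0.2617]
orientation: [-2.08, 2.353, -0.005]
contact_force: [0.0, -1.0, -0.8]
grip_width: 0.0384
```

Call:
arm_command(
  increments=[
    [[-0.02, -0.25, 0], [0, 0, 0], 45],
    [[-0.02, -0.25, 0], [0, 0, 0], 45],
    [[-0.02, -0.25, 0], [0, 0, 0], 45],
    [[-0.02, -0.25, 0], [0, 0, 0], 45],
    [[-0.02, -0.25, 0], [0, 0, 0], 45],
    [[-0.02, -0.25, 0], [0, 0, 0], 45],
    [[-0.02, -0.25, 0], [0, 0, 0], 45],
  ],
)

```text
clock: 25.15
tcp_pos: [0.5116, -0.3232, 0.2603]
orientation: [-2.07, 2.363, -0.0]
contact_force: [0.2, 1.1, 0.9]
grip_width: 0.0388
```

```bash
python3 - <<'E'
from h import *
o=r.get_obs();print(o["tcp_pos"],o["contact_force"])
a=r.grab_frame("top");b=r.grab_frame("side")
f=lambda im,s:cv2.convertScaleAbs(cv2.resize(im,None,fx=s,fy=s,interpolation=cv2.INTER_CUBIC),alpha=1.5)
cv2.imwrite("pics/s5.png",f(a[90:260,260:480],3.5))
cv2.imwrite("pics/side5.png",b)
E
```

```text
[ 0.51156729 -0.32315651  0.2603304 ] [0.24755591 1.0590452  0.88230563]
```

View pics/s5.png

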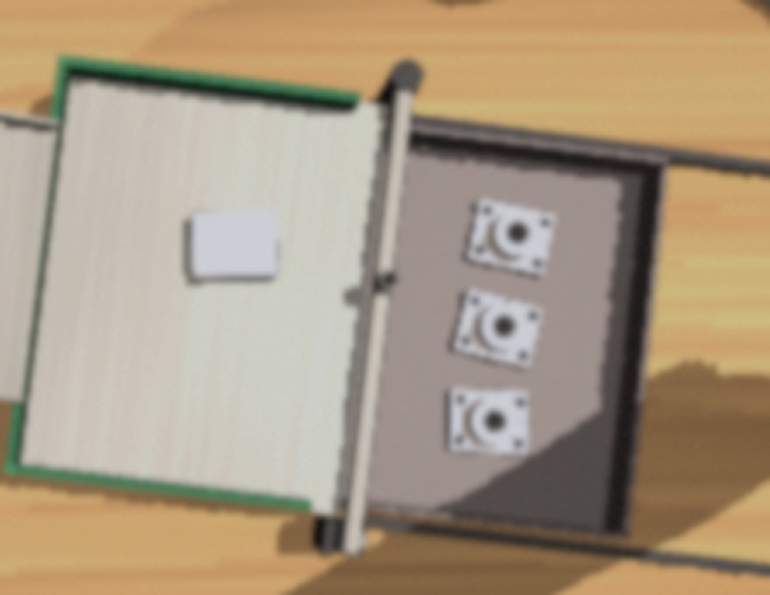

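The picture shows the bar across the mouth from the hinge (407,75) to its end (354,550), three castings in the tote and the blank in place. I'll check the angles with numbers.

```bash
python3 - <<'E'
from h import *
f=lambda p,z: at("top",np.array(p,float)/3.5+[260,90],z)[:,:2]
B=f([(401,95),(354,548)],.094);d=B[0]-B[1]
M=f([(384,104),(338,505)],.066);m=M[0]-M[1]
print("bar",np.arctan2(d[1],d[0]),"mouth",np.arctan2(m[1],m[0]),"yaw0 -.1295")
st=lambda P:np.c_[(P-[.5613,.025])@[.9916,-.1291],(P-[.5613,.025])@[.1291,.9916]]
print("bar end",st(B),"\ntote rear",st(f([(663,158),(628,532)],.055)),"\nblank",f([(234,244)],.09), "was .597 .105")
E
```

```text
bar -0.1211191182331591 mouth -0.13151704205832795 yaw0 -.1295
bar end [[ 0.12440786 -0.00374678]
 [-0.14397556 -0.00598684]] 
tote rear [[ 0.1142187  -0.17357158]
 [-0.11731657 -0.17588305]] 
blank [[0.59705477 0.10518319]] was .597 .105
```

```bash
python3 -c "
from h import *
print(r.hand_in())"
```

```text
the job is handed in; nothing more can be done
None
```

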